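Backstamp a cup on the hand press and hold the stamp down

ROBOT

A 7-joint arm with a two-finger parallel gripper is mounted at the origin on the work surface. World frame = base frame: x ahead of the robot, y to its left, z up, the work surface at z = 0. Lengths are in m, angles in rad, forces in N, time in s.
With the tool pointing down it reaches from about 0.4 to 0.875 m from the base axis. Payload 19.3 kg.
Tool frame: the origin (TCP) lies on the centre line of the jaws, within the pads' length; the fingertips stand 8 mm ahead of it and the grasp point (between the pads) lies 11 mm behind it; z points along the fingers, y is the line along which they close (so a half turn about z gives the same grasp; the last joint's range is limited). The gripper opens to 85 mm and grips with 20 to 120 N. Pads are 22 mm wide; open, the fingers measure 114 mm over their backs; the gripper's body (76 mm by 85 mm) begins 54 mm behind the grasp point. The pads swing forward as they close: fully open they stand 13 mm farther back than shut.
Start: joints at [1.161, 0.521, -0.036, 1.599, 0.021, 1.021, -0.113], TCP at [0.208, -0.589, 0.239] pointing down, gripper open.
Joint ranges: [-2.91, 2.91], [-0.3, 2.13], [-1.5, 1.42], [0.17, 2.43], [-1.26, 4.41], [0.16, 1.93], [-2.52, 2.52]. Speed limits (rad/s): [1.89, 1.89, 2.39, 2.39, 3.01, 3.01, 3.01].

INTERFACE

Orientations are given as [roll, pitch, yaw] about the fixed x, y, z axes, in that order (R = Rz(yaw) Ry(pitch) Rx(roll)).
In Python, from workcell import status, grab_frame, camera_params, bot, search_frame, silhouettes gives the robot as it stands.
- The arm moves only by the shell command python3 -m creep 'ROWS' [FORCE]. ROWS is JSON, a list of rows, each a list of 5 numbers: the shift along the tool's x, y, z in units of 60 mm (1.0 is 60 mm), then the turn about the tool's z in units of 8 degrees (1.0 is 8 degrees), then the opening, from 0 (shut) to 1 (fully open). In form: [[x, y, z, twist, hand], ...]. A call has 1 to 5 rows; each row is the pose to reach, as a shift and turn from the pose commanded when the call began, along the tool's axes at that moment; what a row does not reach only later rows make up. A row lasts 1/8 s, in which the tool goes at most 62.5 mm and 10.7 degrees, less where a joint would pass 70% of its speed; a pose out of reach is approached as far as the arm can. A call with a gripper value outside its range is refused whole. The fingers move at their own pace and stop on an object; FORCE is the grip in N (left out, the last holds). Time passes only in rows, so rows that repeat a pose let the fingers close. It gives the time, the measured TCP pose, the force, the opening and the grip force at its end, in the units of the state.
- status.observe(): the state, without advancing time (a new reading comes with each control period).
- grab_frame(name): name is "side" or "top"; returns the picture (480x640x3 uint8, blue, green, red); there is no depth.
- camera_params(name): a dict with "K" (3x3 intrinsics, pixels), "rvec" (rotation vector, rad) and "tvec" (3), from world to camera coordinates, as OpenCV has them. Camera axes: x right, y down, z forward; pixel columns grow to the right and rows downward; lengths in m; the calibration is good to about 2 mm. A picture is of the moment at which its call begins. camera_params takes no time and is no camera call.
- bot.job_done(): hands the job in; it is judged then, once.
Trained networks look in the newest picture that a camera, given by its name, has taken for a name from the list of things; names that differ only in an ending like _2 or _b are one class to them, and where a whole thing is asked for, a point or a joint stands for the part that bears it (a point fixed in the world has none). Each returns a list of dicts, best first, with "p" (0 to 1); they miss things now and then, are a little off and sometimes report something else, mostly with a low value. They report only what shows in the picture. A call takes as long as a camera call. They do not tell look-alikes from the thing itself.
- search_frame(camera, name): "extent" ([left, top, right, bottom] as shares, 0 to 1, of the picture: columns of its width, rows of its height, round what is visible of it).
- silhouettes(camera, name): "mask" (480x640 bool, what is visible of it) and "extent" ([left, top, right, bottom] as shares, 0 to 1, of the picture: columns of its width, rows of its height, round what is visible of it).
The state is a dict: "clock": time; "qpos": joint angles; "qd": joint speeds; "joint_efforts": joint torques, N m; "position": TCP position; "tool_rot": TCP orientation; "force": force on the tool from outside, world axes, zero at the start; "moment": the same for the moment, N m; "grip_width": finger opening in m; "finger_force": force on a finger pad.
Only numpy, scipy, OpenCV 4.12 (cv2) and the standard library are available. Lean on these libraries where they do the work, as an engineer would, in place of code of your own. Each camera call takes 0.05 s, during which the arm holds its last target. There are 200 camera calls.

TASK

Put the maker's mark on the small cup with the hand press: set the cup, upside down as it stands, over the round nest on the pulled-out slide with its handle pointing straight to the front (towards the slide's loop handle), and push the slide fully home under the ram. Then bring the lever down until the sprung stamp pad is on the cup's base and pushed in about 4 mm, never to its 9 mm bottom, and finish there, still holding the lever down at that pressure: do not let it up. Leave the other things on the bench alone.

Things in the scene. Friction and masses are not known exactly. Their poses are not given: they have to be found in the camera images.
- cup: Small white porcelain cup, upside down left or right of the press; the only loose thing with a handle. Origin: centre of its mouth, underneath; z up. 62 mm diameter, nearly straight to 34 mm height, then in to a 42 mm foot; 58 mm high, base inside the foot ring at 56; mouth 55 mm inside; 0.13 kg. Handle along its -x, to 55 mm from the axis, heights 10 to 49: grip across y, 25 to 30 mm up.
- cup_handle (a point): Outermost bow of the cup's handle, 51 mm from the cup's axis along its -x, 28 mm above the mouth.
- press: Grey cast-iron hand press fixed to the bench. Origin: on the bench under the vertical ram axis; -x is the front (operator's side, roughly towards the robot), +x the column. Bed x -210 to 150 mm, 120 wide, 25 high, with ways up to 41 mm height; head x -45 to 140, y +-33, heights 165 to 245; ram and pad hang below it on the axis; column x 92 to 138. The lever is on the -y side.
- nest (a point): Nest on the slide: centre of the top face (43 mm above the bench) of a grey disc of 74 mm diameter, on which the cup's mouth rests; a bevelled spigot of 49 mm diameter rises 9 mm above it into the cup's mouth (3 mm play all round). Axes as the press; the cup's yaw should equal this yaw, so that its handle points to the front.
- slide_handle (a point): Middle of the crossbar of the upright loop handle on the front end of the slide: round 10 mm bar along y, 68 mm long, 67 mm above the bench, 100 mm in front of the nest centre, moving with the slide. Push it towards +x of the press (or pinch it from above).
- slide (a joint): Loading slide, m: 0 = fully home, nest exactly under the ram; grows to 0.12 pulled out to the front. It is found 0.10 to 0.12 out. Friction about 2.5 N, end stop at 0.
- lever (a joint): Press lever, rad: 0 = up at rest, pointing to the front and 1.0 rad above level; level at 1.0; lowest 1.35. Lowers the ram 25 mm per rad. Return spring, no latch: 2 N at the grip when up, about 8 N with the pad pressed. With slide home and cup on the nest the pad meets the base at about 0.88 rad and is pushed in 4 mm at about 1.04 rad.
- lever_pivot (a point): On the lever's horizontal axle (along the press's y), in line with the middle of the grip; 195 mm above the bench, 30 mm behind the ram axis, 135 mm to the -y side. Fixed to the press.
- grip: Black round grip bar on the end of the lever, 20 mm diameter, along the press's y; origin on its axis, 150 mm from lever_pivot. It reaches from 28 mm to the +y side of the origin to 47 mm to the -y side; the 12 mm steel lever arm is 35 mm to the +y side. 321 mm high at rest, about 190 when the pad is pressed. Circles about lever_pivot, a freely turning sleeve, so its own roll means nothing.
- pad_slide (a joint): Sprung holder of the stamp pad, m: 0 = pad fully out, grows as the pad is pushed up into the ram, 0.009 = bottomed. Spring 2 N per mm with 3 N preload (about 11 N at 4 mm).
- beaker: Bystander: tall white porcelain beaker without handle, upside down, 72 mm diameter, 95 mm high. Origin: centre of its underside.
- saucer: Bystander: white saucer, 124 mm diameter, 17 mm high. Origin: centre of its underside.
- rubbing_block: Bystander: red rubbing block 85 x 55 x 43 mm with pale abrasive paper on top. Origin: centre of its underside.
- ram: Vertical steel ram with the rubber stamp pad (25 mm diameter) under it in a 38 mm sleeve. Origin: centre of the pad's lower face while the pad is fully out; 121 mm above the bench with the lever up.
- stamp_pad (a point): Centre of the pad's lower face; moves with the ram and with the pad's own travel in it.
There are look-alikes about, which are no part of the job. What is shaped like the cup but green, pink or turquoise is not meant.

How it is judged:
By the outcome, as a careful person would: the job done as asked, in the order asked, and still so for the second after the job is handed in, while the arm keeps its last pose, push and grip.
It also fails if it takes over 72 s, if anything falls off the work surface, if the arm or the gripper's body presses on something with over 40 N, if the wrist force passes 120 N, or if a joint passes its speed limit or range.

## Working session

There is one attempt and no reset: what is moved stays moved. The work goes in short steps, Python scripts to look and compute and a shell command to move; the robot and the scene stay as the last step left them, time stands still between calls to the robot, and variables do not carry over. Pictures are saved under pics/ and viewed, at most 10 in all, crops included, and the job is handed in when it is done.

```bash
mkdir -p pics; ls; python3 - <<'E'
from workcell import status, grab_frame, camera_params, search_frame
import cv2
s=status.observe();print({k:s[k] for k in('clock','position','tool_rot','force','grip_width')})
for c in('side','top'):
    cv2.imwrite(f'pics/{c}0.png',grab_frame(c))
    for n in('cup','press','nest','slide_handle','grip','beaker','saucer'):
        for d in search_frame(c,n)[:4]:
            e=d['extent'];print(c,n,round(d['p'],2),[round(v*w) for v,w in zip(e,(640,480,640,480))])
    p=camera_params(c);R=cv2.Rodrigues(p['rvec'])[0];print(c,-R.T@p['tvec'],R[2])
E
```

```text
pics
{'clock': 0.0, 'position': array([ 0.20815915, -0.58898817,  0.23875019]), 'tool_rot': array([-3.14050238e+00,  8.51851500e-05,  3.39788374e-01]), 'force': array([-0.45706974, -1.12693669,  1.03204397]), 'grip_width': 0.08501852466354723}
side cup 0.88 [394, 247, 424, 273]
side cup 0.73 [362, 238, 391, 258]
side cup 0.66 [390, 220, 411, 244]
side cup 0.57 [350, 257, 374, 278]
side press 0.83 [212, 178, 336, 335]
side nest 0.65 [269, 286, 336, 324]
side slide_handle 0.91 [269, 289, 337, 324]
side grip 0.6 [297, 175, 312, 191]
side grip 0.31 [272, 288, 334, 323]
side beaker 0.64 [278, 366, 305, 414]
side beaker 0.41 [213, 179, 334, 334]
side saucer 0.67 [178, 354, 232, 394]
side saucer 0.54 [269, 288, 333, 325]
side [0.06164714 1.00970045 1.04305801] [ 0.33207895 -0.73648041 -0.58933876]
top cup 0.75 [362, 261, 388, 285]
top cup 0.71 [447, 275, 476, 294]
top cup 0.69 [406, 255, 431, 286]
top press 0.58 [273, 129, 370, 274]
top nest 0.65 [439, 207, 457, 239]
top nest 0.55 [281, 217, 315, 272]
top slide_handle 0.84 [283, 216, 311, 276]
top grip 0.56 [339, 187, 369, 193]
top grip 0.16 [170, 196, 210, 236]
top beaker 0.6 [183, 274, 215, 301]
top saucer 0.63 [172, 192, 212, 236]
top [ 0.24800773 -0.01174388  1.56870618] [ 0.20839364 -0.01726073 -0.97789271]
```

View pics/side0.png

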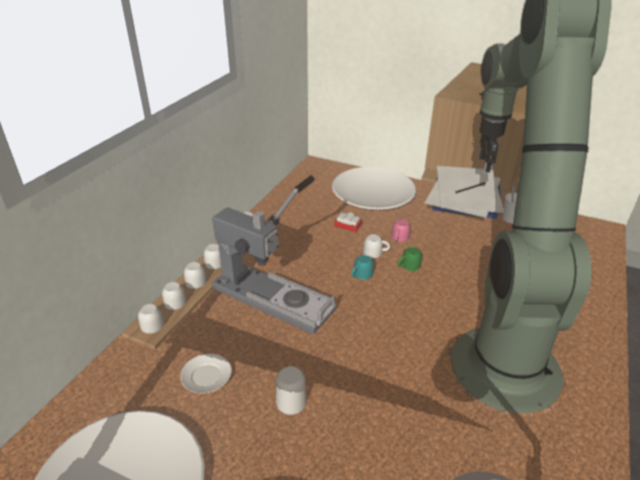

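View pics/top0.png

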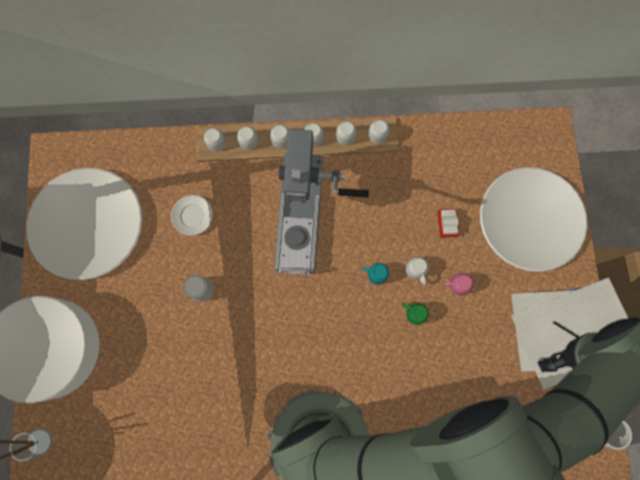

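The cup candidates in the top picture are white (417,270), teal (378,273), pink (460,284) and green (417,313). Only the white one matches the description: porcelain, with a handle. The white cups on the rack have no handle. I'll confirm it in enlarged crops.

```bash
cat > h.py <<'E'
import numpy as np,cv2
from workcell import camera_params
P={c:camera_params(c) for c in('side','top')}
def proj(c,X):
    p=P[c];return cv2.projectPoints(np.atleast_2d(np.array(X,float)),p['rvec'],p['tvec'],p['K'],None)[0].reshape(-1,2)
def ray(c,uv,z):
    p=P[c];R=cv2.Rodrigues(p['rvec'])[0];o=-R.T@np.array(p['tvec']).ravel()
    d=R.T@np.linalg.inv(p['K'])@[uv[0],uv[1],1];return o+d*(z-o[2])/d[2]
E
python3 - <<'E'
from h import *
a=cv2.imread('pics/top0.png');b=cv2.imread('pics/side0.png')
A=cv2.resize(a[120:320,265:485],None,fx=3.6,fy=3,interpolation=cv2.INTER_CUBIC)
cv2.imwrite('pics/c1.png',cv2.resize(a[120:300,262:442],(600,600),interpolation=cv2.INTER_CUBIC))
L=cv2.resize(b[165:345,205:345],(467,600),interpolation=cv2.INTER_CUBIC)
M=cv2.resize(b[215:285,345:430],(330,272),interpolation=cv2.INTER_CUBIC)
N=cv2.resize(a[245:305,390:480],(330,220),interpolation=cv2.INTER_CUBIC)
o=np.zeros((600,800,3),np.uint8);o[:,:467]=L;o[:272,468:798]=M;o[300:520,468:798]=N
cv2.imwrite('pics/c2.png',o)
print(ray('top',(417,267),.05),ray('side',(373,246),.03),ray('top',(297,237),.043),ray('side',(296,297),.043))
E
```

```text
[ 0.46815477 -0.30400732  0.05      ] [ 0.4657559  -0.30524161  0.03      ] [0.57683854 0.03560615 0.043     ] [0.57447168 0.03094985 0.043     ]
```

View pics/c1.png

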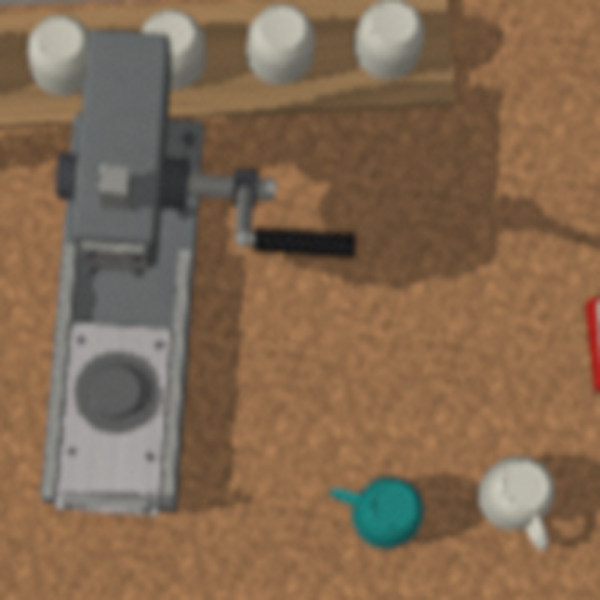

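View pics/c2.png

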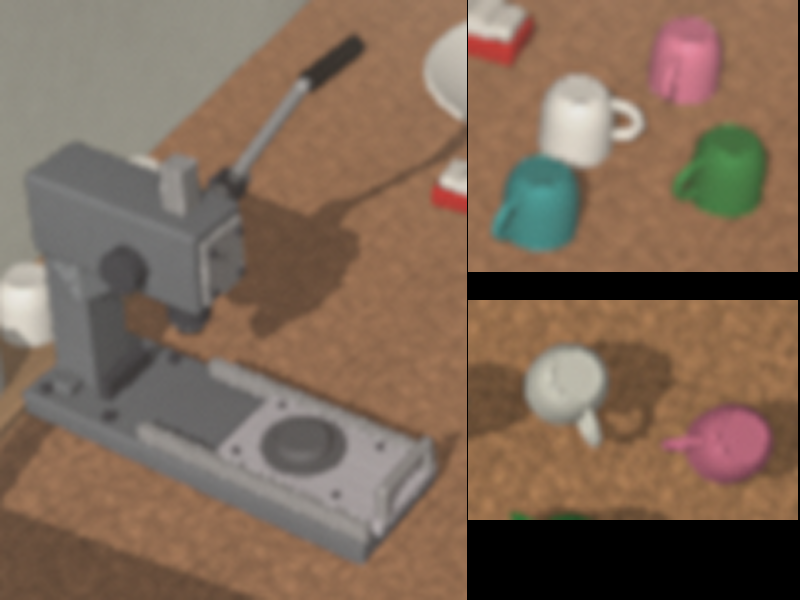

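The crops confirm that the white handled cup at top (417,268) is the one meant, with its handle towards the lower right. Next I'll fit the cup and the press.

```bash
cat >> h.py <<'E'
from scipy.optimize import minimize,least_squares
def place(X,x,y,yaw,z=0):
    c,s=np.cos(yaw),np.sin(yaw);X=np.array(X,float);return X@np.array([[c,-s,0],[s,c,0],[0,0,1]]).T+[x,y,z]
def cupmask(c,x,y,yaw,z=0,S=4):
    m=np.zeros((480*S,640*S),np.uint8);t=np.linspace(0,2*np.pi,48,endpoint=False)
    B=np.vstack([np.c_[r*np.cos(t),r*np.sin(t),0*t+h] for r,h in((.031,0),(.031,.034),(.0265,.048),(.021,.058))])
    cv2.fillConvexPoly(m,cv2.convexHull((proj(c,place(B,x,y,yaw,z))*S).astype(np.int32)),1)
    a=np.linspace(np.pi/2,1.5*np.pi,24);H=np.c_[-.027+.024*np.cos(a),0*a,.0295+.0155*np.sin(a)]
    q=(proj(c,place(H,x,y,yaw,z))*S).astype(np.int32)
    f=P[c]['K'][0][0]; Rm=cv2.Rodrigues(P[c]['rvec'])[0]; d=(Rm@np.array([x,y,z+.03])+np.ravel(P[c]['tvec']))[2]
    cv2.polylines(m,[q],False,1,int(round(f*.008/d*S)))
    return cv2.resize(m.astype(np.float32),(640,480),interpolation=cv2.INTER_AREA)
def fitcup(masks,x0,z=0):
    def cost(v):
        return sum(np.abs(cupmask(c,*v[:2],v[2]*10,z)-m).sum()/m.sum() for c,m in masks.items())
    r=min((minimize(cost,[x0[0],x0[1],(x0[2]+d)/10],method='Nelder-Mead',options=dict(initial_simplex=[[x0[0],x0[1],(x0[2]+d)/10]]+[[x0[0]+e[0],x0[1]+e[1],(x0[2]+d)/10+e[2]] for e in((.006,0,0),(0,.006,0),(0,0,.03))],xatol=1e-5,fatol=1e-4)) for d in(-.25,0,.25)),key=lambda r:r.fun)
    return r.x[0],r.x[1],r.x[2]*10,r.fun
E
cat > f.py <<'E'
from h import *
from workcell import grab_frame,silhouettes
M={}
for c,u in(('top',(417,268)),('side',(373,246))):
    grab_frame(c)
    for d in silhouettes(c,'cup'):
        if d['mask'][u[1],u[0]]: M[c]=d['mask'].astype(np.float32);print(c,d['p'],M[c].sum());break
for k in M: print(k,fitcup({k:M[k]},(.467,-.304,.3)))
print(fitcup(M,(.467,-.304,.3)))
np.save('M.npy',M)
# press clicks: (cam, crop uv, model pt) ; slide pts flagged
T=lambda u,v:('top',(262+u*.3,120+v*.3)); S=lambda u,v:('side',(205+u*.3,165+v*.3))
F=[(T(87,32),(.14,.033,.245),0),(T(168,35),(.14,-.033,.245),0),(T(355,245),(-.051,-.182,.321),0),(T(254,240),(-.051,-.107,.321),0),
(T(43,500),(-.21,.06,.025),0),(T(178,508),(-.21,-.06,.025),0),(T(203,122),(.15,-.06,.025),0),
(T(117,391),(0,0,.043),1),(S(303,446),(0,0,.043),1),(S(366,545),(-.21,.06,.025),0),(S(28,396),(.15,.06,.025),0),(S(30,178),(.14,.033,.245),0),(S(78,143),(.14,-.033,.245),0),(S(362,40),(-.051,-.182,.321),0),(S(191,255),(-.045,.033,.245),0)]
def res(v,full=0):
    r=[]
    for (c,uv),X,s in F:
        X=np.array(X)-[v[3]*s,0,0];r.append(proj(c,place(X,*v[:3]))[0]-uv)
    return np.array(r) if full else np.ravel(r)
r=least_squares(res,[.68,.03,0,.11],loss='soft_l1')
print(r.x,'nest',place([-r.x[3],0,.043],*r.x[:3]));print(np.round(res(r.x,1),1).tolist())
E
python3 f.py
```

```text
top 0.93 433.0
side 0.94 436.0
top (np.float64(0.47042190795982336), np.float64(-0.30979256803075084), np.float64(0.33255993054330607), np.float64(0.06423210352659225))
side (np.float64(0.46693558136592417), np.float64(-0.3093873244704751), np.float64(0.24289620799410044), np.float64(0.07640481740236282))
(np.float64(0.4685024111666028), np.float64(-0.3095689060648278), np.float64(0.324346726496912), np.float64(0.2059396654367447))
[ 0.68326523  0.02277443 -0.11248891  0.11008152] nest [0.57387945 0.03513128 0.043     ]
[[-0.3, -0.7], [0.3, -0.2], [0.5, 1.1], [-0.0, 0.9], [-0.3, 1.7], [0.4, 1.6], [-0.2, 0.3], [0.1, 0.7], [-0.4, -0.8], [-0.1, 0.7], [-2.7, -0.8], [-3.2, -0.9], [-2.1, -1.4], [-1.9, 1.3], [3.7, -3.2]]
```

```bash
sed -i 's/,(S(191,255),(-.045,.033,.245),0)\]/]/' f.py; python3 - <<'E'
s=open('f.py').read();i=s.index('# press');exec('from h import *\n'+s[i:])
A=F
for cam in('top','side'):
    F=[f for f in A if f[0][0]==cam]; r=least_squares(res,[.68,.03,-.1,.11],loss='soft_l1');print(cam,r.x,place([-r.x[3],0,.043],*r.x[:3]),np.round(res(r.x,1),1).tolist())
# teal cup distance
print(ray('top',(378,273),.05))
E
```

```text
[ 0.68289512  0.02246532 -0.11190146  0.10965116] nest [0.57392976 0.03470985 0.043     ]
[[-0.2, -0.5], [0.4, -0.1], [0.7, 1.2], [0.1, 1.0], [-0.1, 1.9], [0.6, 1.7], [-0.1, 0.4], [0.3, 0.7], [-0.3, -0.9], [0.1, 0.7], [-2.6, -0.8], [-3.0, -0.9], [-2.0, -1.4], [-1.8, 1.3]]
top [ 0.68538606  0.02283868 -0.11363699  0.11017006] [0.57592657 0.03533114 0.043     ] [[-0.3, -1.4], [0.3, -0.9], [0.4, 0.3], [-0.2, 0.1], [-0.4, 1.0], [0.3, 0.9], [-0.2, -0.4], [0.0, 0.0]]
side [ 0.67708473  0.02235012 -0.11503503  0.10563071] [0.57215216 0.03447457 0.043     ] [[0.3, -0.8], [1.9, 1.4], [-0.8, -0.4], [-1.1, -0.5], [-0.1, -1.0], [0.3, 1.8]]
[ 0.45717228 -0.19089413  0.05      ]
```

```bash
cat > g.py <<'E'
import sys,numpy as np
from scipy.spatial.transform import Rotation as Ro
from workcell import status
s=status.observe();p=s['position'];R=Ro.from_euler('xyz',s['tool_rot']).as_matrix();yaw=np.arctan2(R[1,0],R[0,0])
print('at',p.round(4),s['tool_rot'].round(3),'t',round(s['clock'],2),'F',s['force'].round(1),'w',round(s['grip_width'],4),s['finger_force'],'q',s['qpos'].round(2))
for a in sys.argv[1:]:
    x,y,z,w=map(float,a.split(','));d=R.T@(np.array([x,y,z])-p)/.06;print(a,'->',d.round(3),'tw',round(np.degrees(yaw-w)/8,3))
E
python3 g.py .4687,-.3096,.12,.328 .4687,-.3096,.018,.328
```

```text
at [ 0.2083 -0.5892  0.2393] [-3.141  0.     0.34 ] t 1.0 F [-0.1 -0.4  0.4] w 0.0852 0.0 q [ 1.16  0.52 -0.04  1.6   0.02  1.02 -0.11]
.4687,-.3096,.12,.328 -> [ 5.645 -2.947  1.988] tw 0.085
.4687,-.3096,.018,.328 -> [ 5.645 -2.947  3.688] tw 0.085
```

```bash
python3 -m creep '[[0.8,-0.42,0.2,0,1],[1.6,-0.84,0.4,0,1],[2.4,-1.25,0.6,0.1,1],[3.2,-1.67,0.8,0.1,1],[4.0,-2.09,1.0,0.1,1]]'; python3 -m creep '[[0.8,-0.42,0.5,0,1],[1.645,-0.86,1.0,0,1],[1.645,-0.86,1.0,0,1],[1.645,-0.86,1.0,0,1]]'; python3 g.py .4687,-.3096,.12,.328 .4687,-.3096,.018,.328
```

```text
clock: 1.62
position: [0.3939, -0.3897, 0.1791]
tool_rot: [3.141, -0.0, 0.326]
force: [0.7, -1.2, 0.0]
grip_width: 0.0852
finger_force: 0.0
clock: 2.12
position: [0.4696, -0.3108, 0.1193]
tool_rot: [3.142, 0.0, 0.326]
force: [-1.0, -1.7, 0.3]
grip_width: 0.0853
finger_force: 0.0
at [ 0.4696 -0.3108  0.1193] [3.142 0.    0.326] t 2.12 F [-1.  -1.7  0.3] w 0.0853 0.0 q [ 0.54  0.58 -0.08  1.86  0.07  0.7  -0.83]
.4687,-.3096,.12,.328 -> [-0.008 -0.024 -0.012] tw -0.013
.4687,-.3096,.018,.328 -> [-0.007 -0.024  1.688] tw -0.013
```

```bash
python3 -m creep '[[0,-0.02,0.5,0,1],[0,-0.02,1.0,0,1],[0,-0.02,1.4,0,1],[0,-0.02,1.69,0,1],[0,-0.02,1.69,0,1]]'; python3 -m creep '[[0,0,0,0,0.7],[0,0,0,0,0.6],[0,0,0,0,0.5],[0,0,0,0,0.5],[0,0,0,0,0.5]]' 30; python3 g.py
```

```text
clock: 2.75
position: [0.4687, -0.3099, 0.0174]
tool_rot: [-3.141, 0.001, 0.325]
force: [-0.1, -1.0, 0.6]
grip_width: 0.0855
finger_force: 0.0
clock: 3.38
position: [0.4698, -0.31, 0.0193]
tool_rot: [3.14, -0.001, 0.326]
force: [-1.9, 0.5, 10.5]
grip_width: 0.0614
finger_force: 30.4
at [ 0.4698 -0.31    0.0193] [ 3.14e+00 -1.00e-03  3.26e-01] t 3.38 F [-1.9  0.5 10.5] w 0.0614 30.382735816983768 q [ 0.53  0.74 -0.07  1.9   0.1   0.5  -0.85]
```

```bash
python3 -m creep '[[0,0,-0.4,0,0.5],[0,0,-0.9,0,0.5],[0,0,-1.4,0,0.5],[0,0,-1.4,0,0.5]]'; python3 g.py .47,.045,.1033,-.113 .5745,.035,.1033,-.113
```

```text
clock: 3.88
position: [0.4705, -0.3102, 0.1046]
tool_rot: [3.138, -0.003, 0.326]
force: [0.2, -0.3, -2.1]
grip_width: 0.0607
finger_force: 33.7
at [ 0.4705 -0.3102  0.1046] [ 3.138e+00 -3.000e-03  3.260e-01] t 3.88 F [ 0.2 -0.3 -2.1] w 0.0607 33.65493425033492 q [ 0.54  0.6  -0.08  1.87  0.08  0.66 -0.84]
.47,.045,.1033,-.113 -> [ 1.885 -5.612  0.008] tw 3.141
.5745,.035,.1033,-.113 -> [ 3.482 -4.897  0.016] tw 3.141
```

```bash
python3 -m creep '[[0.25,-0.75,0,0.4,0.5],[0.5,-1.5,0,0.8,0.5],[0.75,-2.25,0,1.3,0.5],[1.0,-3.0,0,1.8,0.5],[1.25,-3.75,0,2.3,0.5]]'; python3 g.py .47,.045,.1045,-.113 .5745,.035,.1045,-.113
```

```text
clock: 4.5
position: [0.4681, -0.0708, 0.1017]
tool_rot: [3.142, 0.0, 0.002]
force: [0.2, 0.3, -0.6]
grip_width: 0.0607
finger_force: 33.6
at [ 0.4681 -0.0708  0.1017] [3.142e+00 0.000e+00 2.000e-03] t 4.5 F [ 0.2  0.3 -0.6] w 0.0607 33.64804296463262 q [ 0.01  0.51  0.02  2.11 -0.02  0.53 -1.53]
.47,.045,.1045,-.113 -> [ 0.036 -1.93  -0.047] tw 0.826
.5745,.035,.1045,-.113 -> [ 1.777 -1.76  -0.047] tw 0.826
```

```bash
python3 -m creep '[[0,-0.7,-0.05,0.3,0.5],[0.05,-1.4,-0.05,0.6,0.5],[0.4,-1.8,-0.05,0.83,0.5],[0.9,-1.8,-0.05,0.83,0.5],[0.9,-1.8,-0.05,0.83,0.5]]'; python3 - <<'E'
from h import *
from workcell import grab_frame,silhouettes,status
im={};M={}
p=status.observe()['position'];print(p,status.observe()['tool_rot'])
for c in('top','side'):
    im[c]=grab_frame(c);e=proj(c,[[p[0],p[1],.11]])[0]
    ds=silhouettes(c,'cup')
    for d in ds:
        x=np.array(d['extent'])*[640,480,640,480];print(c,round(d['p'],2),x.round())
    print('expected',e)
    ds=[d for d in ds if np.hypot(*(((np.array(d['extent'])*[640,480,640,480]).reshape(2,2).mean(0))-e))<20]
    if ds: M[c]=ds[0]['mask'].astype(np.float32);print(fitcup({c:M[c]},(p[0],p[1],-.11),p[2]-.0185))
a=im['top'][170:300,250:380];b=im['side'][200:340,240:390]
o=np.hstack([cv2.resize(a,(400,400),interpolation=2),cv2.resize(b,(400,400),interpolation=2)]);cv2.imwrite('pics/n1.png',o)
E
```

```text
clock: 5.12
position: [0.5233, 0.0364, 0.1045]
tool_rot: [-3.142, -0.001, -0.111]
force: [-0.7, -0.2, -1.0]
grip_width: 0.0608
finger_force: 33.6
[0.52327299 0.03636764 0.1045213 ] [-3.14158038e+00 -8.75346909e-04 -1.10597759e-01]
top 0.73 [446. 272. 474. 292.]
top 0.73 [363. 261. 389. 285.]
top 0.68 [402. 300. 429. 325.]
expected [296.64283214 250.85249941]
side 0.94 [396. 248. 424. 270.]
side 0.93 [353. 258. 373. 277.]
side 0.83 [311. 272. 334. 300.]
side 0.8 [391. 220. 410. 242.]
side 0.28 [276. 368. 306. 416.]
expected [311.60928796 285.15746844]
(np.float64(0.4996802535607715), np.float64(0.0363196101589605), np.float64(-0.7896200457278241), np.float64(0.6650502681732178))
```

View pics/n1.png

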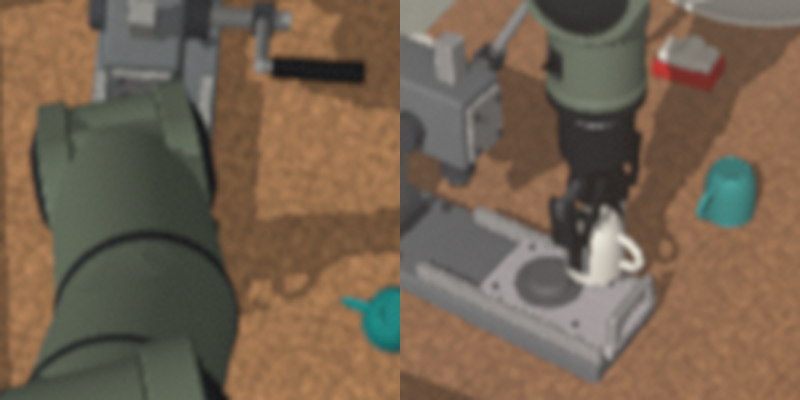

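The side crop shows the cup held upright in front of the nest, with its handle to the front. The top view is blocked by the arm. I'll refine the nest centre from the first pictures.

```bash
python3 - <<'E'
from h import *
t=np.linspace(0,2*np.pi,60)
def nm(c,x,y,S=4):
    m=np.zeros((1920,2560),np.uint8)
    for r,z in((.037,.043),(.0245,.052)):
        cv2.fillConvexPoly(m,cv2.convexHull((proj(c,np.c_[x+r*np.cos(t),y+r*np.sin(t),0*t+z])*S).astype(np.int32)),1)
    return cv2.resize(m.astype(np.float32),(640,480),interpolation=cv2.INTER_AREA)
for c in('top','side'):
    g=cv2.cvtColor(cv2.imread(f'pics/{c}0.png'),cv2.COLOR_BGR2GRAY).astype(float)
    roi=cv2.dilate((nm(c,.5745,.035)>0).astype(np.uint8),np.ones((5,5)))>0
    def cost(v):
        m=nm(c,*v)[roi];G=g[roi];A=np.c_[m,1-m];k=np.linalg.lstsq(A,G,rcond=None);return np.sqrt(np.mean((A@k[0]-G)**2))
    r=min((minimize(cost,[.5745+a,.035+b],method='Nelder-Mead',options=dict(initial_simplex=[[.5745+a,.035+b],[.58+a,.035+b],[.5745+a,.04+b]])) for a in(-.004,.004) for b in(-.003,.003)),key=lambda r:r.fun);print(c,r.x,r.fun)
E
python3 g.py .5752,.0348,.1045,-.113
```

```text
top [0.57454245 0.03455379] 10.190406267105466
side [0.57150045 0.03655051] 7.528589146595707
at [0.5212 0.0357 0.1047] [ 3.141e+00  1.000e-03 -1.110e-01] t 5.33 F [-0.6 -0.1 -0.7] w 0.0612 33.64575789291848 q [-0.23  0.56  0.06  1.98 -0.06  0.6  -1.81]
.5752,.0348,.1045,-.113 -> [ 0.896 -0.085  0.003] tw 0.011
```

```bash
python3 -m creep '[[0.4,-0.04,0,0,0.5],[0.885,-0.08,0,0,0.5],[0.885,-0.08,0,0,0.5],[0.885,-0.08,0.2,0,0.5],[0.885,-0.08,0.4,0,0.5]]'; python3 g.py .5745,.035,.0625,-.113
```

```text
clock: 5.95
position: [0.5743, 0.0348, 0.08]
tool_rot: [3.142, 0.001, -0.111]
force: [0.1, 0.7, -1.9]
grip_width: 0.0612
finger_force: 33.7
at [0.5743 0.0348 0.08  ] [ 3.142e+00  1.000e-03 -1.110e-01] t 5.95 F [ 0.1  0.7 -1.9] w 0.0612 33.650500015537546 q [-0.21  0.66  0.06  1.85 -0.06  0.63 -1.79]
.5745,.035,.0625,-.113 -> [ 0.003 -0.003  0.291] tw 0.013
```

```bash
python3 - <<'E'
from h import *
from workcell import grab_frame
cv2.imwrite('pics/n2.png',cv2.resize(grab_frame('side')[220:340,230:390],(800,600),interpolation=2))
E
```

```text
(no output)
```

View pics/n2.png

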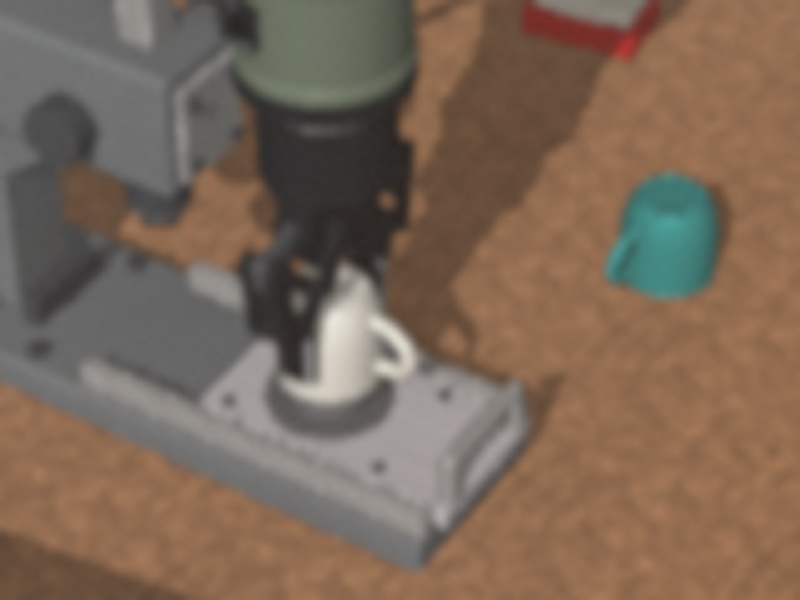

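The cup (bottom rim at about (325,400)) sits centred over the disc, handle to the front. I'll lower it gently while watching the force.

```bash
python3 -m creep '[[0,0,0.07,0,0.5],[0,0,0.14,0,0.5],[0,0,0.2,0,0.5],[0,0,0.24,0,0.5],[0,0,0.24,0,0.5]]'; python3 -m creep '[[0,0,0.02,0,0.5],[0,0,0.04,0,0.5],[0,0,0.04,0,0.5]]'; python3 g.py
```

```text
clock: 6.62
position: [0.5752, 0.0348, 0.0664]
tool_rot: [3.142, 0.0, -0.111]
force: [0.6, 0.6, -1.2]
grip_width: 0.0607
finger_force: 33.6
clock: 7.0
position: [0.5752, 0.0349, 0.0641]
tool_rot: [-3.142, 0.0, -0.111]
force: [0.4, -0.7, -1.0]
grip_width: 0.0609
finger_force: 33.6
at [0.5752 0.0349 0.0641] [-3.142  0.    -0.111] t 7.0 F [ 0.4 -0.7 -1. ] w 0.0609 33.64834949519718 q [-0.2   0.69  0.06  1.86 -0.06  0.6  -1.79]
```

```bash
python3 -m creep '[[0,0,0.02,0,0.5],[0,0,0.035,0,0.5],[0,0,0.035,0,0.5]]'; python3 -m creep '[[0,0,0,0,0.75],[0,0,0,0,1],[0,0,0,0,1],[0,0,0,0,1]]'; python3 -m creep '[[0,0,-0.4,0,1],[0,0,-0.8,0,1],[-0.3,0,-1.1,0,1],[-0.9,0,-1.1,0,1],[-1.7,0,-1.1,0,1]]';  python3 g.py
```

```text
clock: 7.38
position: [0.5755, 0.0348, 0.0624]
tool_rot: [-3.141, -0.001, -0.111]
force: [-0.3, -1.1, 5.4]
grip_width: 0.0609
finger_force: 34.2
clock: 7.88
position: [0.5752, 0.0349, 0.062]
tool_rot: [-3.142, 0.0, -0.111]
force: [-0.6, 0.7, -0.3]
grip_width: 0.0856
finger_force: 0.0
clock: 8.5
position: [0.4732, 0.0462, 0.1281]
tool_rot: [-3.141, -0.001, -0.112]
force: [0.1, -0.0, 0.0]
grip_width: 0.0856
finger_force: 0.0
at [0.4732 0.0462 0.1281] [-3.141e+00 -1.000e-03 -1.120e-01] t 8.5 F [ 0.1 -0.   0. ] w 0.0856 0.0 q [-0.27  0.46  0.07  2.09 -0.05  0.6  -1.85]
```

```bash
python3 -m creep '[[-0.35,0,0,0,0.6],[-0.7,0,0,0,0.3],[-0.7,0,0,0,0],[-0.7,0,0,0,0],[-0.7,0,0,0,0]]'; python3 - <<'E'
from h import *
from workcell import grab_frame,silhouettes
for c in('side','top'):
    im=grab_frame(c)
    for d in silhouettes(c,'cup'):
        x=(np.array(d['extent'])*[640,480,640,480]).reshape(2,2).mean(0)
        if np.hypot(*(x-proj(c,[[.5745,.035,.07]])[0]))<12: print(c,d['p'],fitcup({c:d['mask'].astype(np.float32)},(.5745,.035,-.11),.043))
E
python3 g.py .435,.0505,.058,-.112
```

```text
clock: 9.12
position: [0.4327, 0.0508, 0.128]
tool_rot: [-3.142, -0.0, -0.112]
force: [-0.4, 0.6, -1.4]
grip_width: 0.0002
finger_force: 0.0
side 0.84 (np.float64(0.5723137068405022), np.float64(0.034765227878258115), np.float64(-0.18802915348522978), np.float64(0.06804800778627396))
top 0.7 (np.float64(0.5787941849206184), np.float64(0.03444160120221028), np.float64(0.14308720810217046), np.float64(1.116808295249939))
at [0.4323 0.0508 0.1279] [ 3.142  0.    -0.111] t 9.32 F [ 0.5 -0.  -0.8] w -0.0002 0.0 q [-0.31  0.41  0.07  2.18 -0.05  0.55 -1.89]
.435,.0505,.058,-.112 -> [ 0.045 -0.     1.165] tw 0.004
```

The cup is seated: the side fit gives x 0.572, y 0.035, and the same yaw bias as before. Now for the slide.

```bash
python3 -m creep '[[0,0,0.5,0,0],[0,0,0.9,0,0],[0,0,1.16,0,0],[0,0,1.16,0,0]]'; python3 -m creep '[[0.15,0,0,0,0],[0.3,0,0,0,0],[0.45,0,0,0,0],[0.6,0,0,0,0],[0.7,0,0,0,0]]'; python3 g.py
```

```text
clock: 9.82
position: [0.4316, 0.0507, 0.0576]
tool_rot: [3.141, 0.002, -0.111]
force: [0.1, -0.5, -0.0]
grip_width: 0.0001
finger_force: 0.0
clock: 10.45
position: [0.4742, 0.0461, 0.0584]
tool_rot: [3.142, 0.0, -0.111]
force: [-1.6, -0.5, 2.3]
grip_width: 0.0002
finger_force: 1.4
at [0.4742 0.0461 0.0584] [ 3.142  0.    -0.111] t 10.45 F [-1.6 -0.5  2.3] w 0.0002 1.4350926037877798 q [-0.25  0.59  0.04  2.12 -0.06  0.43 -1.85]
```

```bash
python3 -m creep '[[0.12,0,0,0,0],[0.26,0,0,0,0],[0.42,0,0,0,0],[0.58,0,0,0,0],[0.74,0,0,0,0]]'; python3 -m creep '[[0.15,0,0,0,0],[0.3,0,0,0,0],[0.42,0,0,0,0],[0.52,0,0,0,0],[0.6,0,0,0,0]]';python3 g.py
```

```text
clock: 11.08
position: [0.5186, 0.0411, 0.0583]
tool_rot: [3.142, 0.0, -0.111]
force: [-3.0, -2.2, 0.4]
grip_width: -0.0001
finger_force: 1.5
clock: 11.7
position: [0.5541, 0.0372, 0.0584]
tool_rot: [-3.142, 0.0, -0.111]
force: [-3.3, -1.2, 0.3]
grip_width: -0.0001
finger_force: 1.4
at [0.5541 0.0372 0.0584] [-3.142  0.    -0.111] t 11.7 F [-3.3 -1.2  0.3] w -0.0001 1.4013096783310175 q [-0.21  0.67  0.05  1.91 -0.05  0.56 -1.81]
```

```bash
python3 -m creep '[[0.06,0,0,0,0],[0.12,0,0,0,0],[0.17,0,0,0,0],[0.2,0,0,0,0],[0.2,0,0,0,0]]'; python3 -m creep '[[0.03,0,0,0,0],[0.06,0,0,0,0],[0.06,0,0,0,0]]'
```

```text
clock: 12.32
position: [0.566, 0.036, 0.0585]
tool_rot: [-3.141, -0.001, -0.111]
force: [-0.9, -0.2, 0.4]
grip_width: -0.0
finger_force: 0.3
clock: 12.7
position: [0.5696, 0.0356, 0.0584]
tool_rot: [-3.141, -0.0, -0.111]
force: [-0.8, 0.1, 0.1]
grip_width: -0.0001
finger_force: 0.4
```

```bash
python3 -m creep '[[0.03,0,0,0,0],[0.06,0,0,0,0],[0.09,0,0,0,0]]'; python3 -m creep '[[0.03,0,0,0,0],[0.06,0,0,0,0],[0.06,0,0,0,0]]'
```

```text
clock: 13.08
position: [0.5737, 0.035, 0.0582]
tool_rot: [3.141, 0.002, -0.111]
force: [-14.5, 1.4, 10.1]
grip_width: 0.0003
finger_force: 7.4
clock: 13.45
position: [0.5739, 0.035, 0.0576]
tool_rot: [3.141, 0.009, -0.111]
force: [-28.7, 3.7, 17.1]
grip_width: 0.0004
finger_force: 14.4
```

```bash
python3 -m creep '[[-0.15,0,0,0,0],[-0.5,0,0,0,0],[-1.0,0,-0.2,0,0],[-1.5,0,-1.0,0,0],[-2,0,-2,0,0]]'; python3 -m creep '[[0,0.8,-0.5,0,0],[0,1.6,-1,0,0],[0,2.4,-1.5,0,0],[0,3.2,-2,0,0],[0,4,-2.5,0,0]]'; python3 - <<'E'
from h import *
from workcell import grab_frame,silhouettes
im={}
for c in('side','top'):
    im[c]=grab_frame(c)
    for d in silhouettes(c,'cup'):
        x=(np.array(d['extent'])*[640,480,640,480]).reshape(2,2).mean(0)
        if np.hypot(*(x-proj(c,[[.683,.023,.07]])[0]))<15: print(c,d['p'],x,fitcup({c:d['mask'].astype(np.float32)},(.683,.0226,-.11),.043))
    q=proj(c,place([[-.1,-.034,.067],[-.1,.034,.067],[-.1,0,.067]],.6839,.0226,-.113));print(c,q.round(1).tolist())
a=im['top'][120:280,260:400];b=im['side'][160:340,200:360]
cv2.imwrite('pics/n3.png',np.hstack([cv2.resize(a,(394,450),interpolation=2),cv2.resize(b,(400,450),interpolation=2)]))
E
python3 g.py
```

```text
clock: 14.08
position: [0.46, 0.0477, 0.1752]
tool_rot: [3.141, 0.0, -0.111]
force: [1.0, 0.0, 1.0]
grip_width: 0.0002
finger_force: 0.0
clock: 14.7
position: [0.4342, -0.1926, 0.3258]
tool_rot: [3.141, -0.002, -0.111]
force: [1.4, 0.5, 0.3]
grip_width: -0.0002
finger_force: 0.0
side 0.62 [267.744 280.2  ] (np.float64(0.6834396484897678), np.float64(0.021630956538167975), np.float64(-0.14929309908234392), np.float64(0.0750240832567215))
side [[298.8, 283.4], [285.3, 297.2], [292.1, 290.2]]
top 0.53 [300.896 207.336] (np.float64(0.6792211782196423), np.float64(0.022202341514556002), np.float64(0.02969132327902631), np.float64(1.8247549533843994))
top [[309.0, 233.3], [285.3, 231.9], [297.1, 232.6]]
at [ 0.4345 -0.1916  0.3248] [ 3.141e+00 -2.000e-03 -1.130e-01] t 14.9 F [ 0.3  0.7 -0.9] w 0.0004 0.0 q [ 0.11  0.19  0.21  1.88 -0.05  1.08 -1.34]
```

View pics/n3.png

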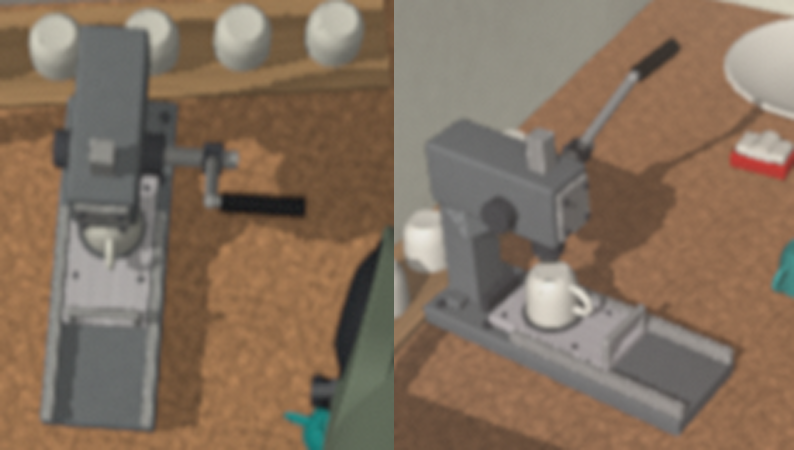

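The slide is home: in the top crop the cup sits under the head with its handle to the front, and the side fit shows about 110 mm of travel. Next, the lever.

```bash
python3 -m creep '[[0,0,-0.3,-1.2,0.3],[0,0,-0.8,-2.5,0.6],[0,0,-1.3,-3.8,0.8],[0,0,-1.5,-5,0.8],[0,0,-1.5,-6.3,0.8]]'; python3 -m creep '[[0,0,0,-1.2,0.8],[0,0,0,-2.5,0.8],[0,0,0,-3.8,0.8],[0,0,0,-4.97,0.8],[0,0,0,-4.97,0.8]]'; python3 g.py .619,-.1158,.40,1.458 .619,-.1158,.31,1.458
```

```text
clock: 15.52
position: [0.435, -0.1899, 0.4146]
tool_rot: [3.141, -0.001, 0.776]
force: [0.0, -0.7, -0.2]
grip_width: 0.0684
finger_force: 0.0
clock: 16.15
position: [0.4346, -0.19, 0.4138]
tool_rot: [-3.141, -0.0, 1.463]
force: [0.6, -0.0, -0.9]
grip_width: 0.0684
finger_force: 0.0
at [ 0.4346 -0.19    0.4138] [-3.141 -0.     1.463] t 16.15 F [ 0.6 -0.  -0.9] w 0.0684 0.0 q [ 0.22  0.12  0.08  1.72 -0.01  1.3   0.19]
.619,-.1158,.40,1.458 -> [1.561 2.923 0.229] tw 0.035
.619,-.1158,.31,1.458 -> [1.56  2.923 1.729] tw 0.035
```

```bash
python3 -m creep '[[0.4,0.73,0,0,0.8],[0.8,1.46,0,0,0.8],[1.2,2.2,0.1,0,0.8],[1.56,2.92,0.2,0,0.8],[1.56,2.92,0.2,0,0.8]]'; python3 g.py .619,-.1158,.31,1.458; python3 - <<'E'
from h import *
from workcell import grab_frame
im={c:grab_frame(c) for c in('side','top')}
a=im['top'][130:250,280:420];b=im['side'][120:240,230:370]
cv2.imwrite('pics/n4.png',np.hstack([cv2.resize(a,(400,343),interpolation=2),cv2.resize(b,(400,343),interpolation=2)]))
E
```

```text
clock: 16.77
position: [0.6206, -0.1138, 0.3996]
tool_rot: [-3.139, -0.001, 1.462]
force: [-0.3, 0.0, -0.3]
grip_width: 0.0684
finger_force: 0.0
at [ 0.6206 -0.1138  0.3996] [-3.139e+00 -1.000e-03  1.462e+00] t 16.77 F [-0.3  0.  -0.3] w 0.0684 0.0 q [ 0.07  0.42  0.02  1.35 -0.01  1.37 -0.01]
.619,-.1158,.31,1.458 -> [-0.038 -0.019  1.494] tw 0.028
```

View pics/n4.png

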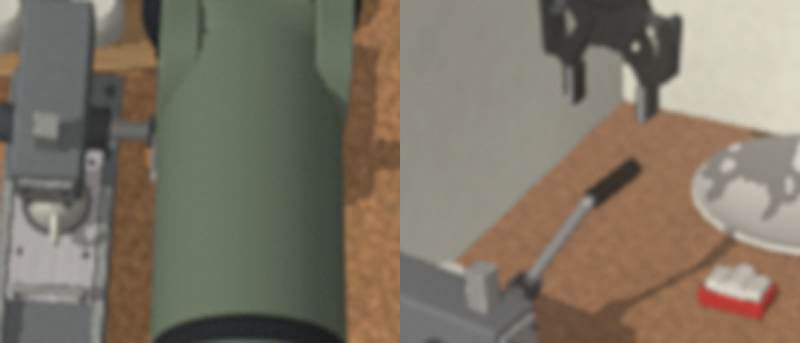

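The jaws (tips at about (572,98) and (648,118) in the side crop) straddle the black grip at (612,185). I'll go down and pinch it.

```bash
python3 -m creep '[[-0.04,-0.02,0.4,0,0.8],[-0.04,-0.02,0.8,0,0.8],[-0.04,-0.02,1.2,0,0.8],[-0.04,-0.02,1.49,0,0.8],[-0.04,-0.02,1.49,0,0.8]]'; python3 -m creep '[[0,0,0,0,0.6],[0,0,0,0,0.4],[0,0,0,0,0.2],[0,0,0,0,0],[0,0,0,0,0]]' 40; python3 g.py
```

```text
clock: 17.5
position: [0.6165, -0.1193, 0.3124]
tool_rot: [-3.14, 0.0, 1.461]
force: [-0.0, 1.0, 0.6]
grip_width: 0.0682
finger_force: 0.0
clock: 18.12
position: [0.6173, -0.1191, 0.3133]
tool_rot: [3.141, -0.0, 1.462]
force: [0.1, 0.7, 5.5]
grip_width: 0.0186
finger_force: 39.0
at [ 0.6173 -0.1191  0.3133] [ 3.141 -0.     1.462] t 18.12 F [0.1 0.7 5.5] w 0.0186 38.96807312965393 q [ 0.09  0.46  0.01  1.5  -0.01  1.18 -0.01]
```

```bash
python3 -m creep '[[0,-0.1,0.07,0,0],[0,-0.2,0.145,0,0],[0,-0.39,0.31,0,0],[0,-0.56,0.49,0,0],[0,-0.71,0.69,0,0]]'; python3 g.py
```

```text
clock: 18.75
position: [0.5756, -0.114, 0.2713]
tool_rot: [3.139, -0.001, 1.463]
force: [14.4, 0.3, -4.3]
grip_width: 0.0185
finger_force: 39.5
at [ 0.5756 -0.114   0.2713] [ 3.139e+00 -1.000e-03  1.463e+00] t 18.75 F [14.4  0.3 -4.3] w 0.0185 39.49297606945038 q [ 0.09  0.43  0.01  1.67 -0.    1.04 -0.01]
```

```bash
python3 -m creep '[[0,-0.04,0.11,0,0],[0,-0.09,0.215,0,0],[0,-0.15,0.33,0,0],[0,-0.2,0.44,0,0],[0,-0.2,0.44,0,0]]'; python3 g.py
```

```text
clock: 19.38
position: [0.5621, -0.1124, 0.2447]
tool_rot: [-3.14, -0.001, 1.463]
force: [-3.5, 5.3, 7.3]
grip_width: 0.019
finger_force: 40.5
at [ 0.5621 -0.1124  0.2447] [-3.140e+00 -1.000e-03  1.463e+00] t 19.38 F [-3.5  5.3  7.3] w 0.019 40.45295298099518 q [ 0.09  0.43  0.    1.73 -0.    0.98 -0.01]
```

```bash
python3 -m creep '[[0,-0.05,0.12,0,0],[0,-0.09,0.24,0,0],[0,-0.12,0.36,0,0],[0,-0.148,0.477,0,0],[0,-0.148,0.477,0,0]]'; python3 -m creep '[[0,-0.02,0.07,0,0],[0,-0.03,0.15,0,0],[0,-0.03,0.15,0,0]]'; python3 g.py
```

```text
clock: 20.0
position: [0.5538, -0.1114, 0.2162]
tool_rot: [-3.14, -0.001, 1.463]
force: [-1.9, 6.6, 6.6]
grip_width: 0.0187
finger_force: 40.4
clock: 20.38
position: [0.5524, -0.1112, 0.2076]
tool_rot: [-3.141, -0.001, 1.463]
force: [-0.7, 6.0, 6.1]
grip_width: 0.0185
finger_force: 40.4
at [ 0.5524 -0.1112  0.2076] [-3.141e+00 -1.000e-03  1.463e+00] t 20.38 F [-0.7  6.   6.1] w 0.0185 40.396084785461426 q [ 0.09  0.46  0.    1.8  -0.    0.88 -0.01]
```

```bash
python3 -m creep '[[0,-0.01,0.08,0,0],[0,-0.01,0.16,0,0],[0,-0.01,0.16,0,0]]'; python3 -m creep '[[0,-0.01,0.08,0,0],[0,-0.01,0.16,0,0],[0,-0.01,0.16,0,0]]'; python3 - <<'E'
import numpy as np
from scipy.optimize import least_squares
from workcell import status
p=status.observe()['position'];print(p)
D=np.array([[.6173,-.1191,.3133],[.5621,-.1124,.2447],[.5538,-.1114,.2162],[.5524,-.1112,.2076],p])
u=D[:,0]*.9936-D[:,1]*.1128;z=D[:,2]
for n in(0,1):
    r=least_squares(lambda v:np.hypot(u[n:]-v[0],z[n:]-v[1])-.15,[u[-1]+.15,.19]);print(r.x,r.fun*1e3,'theta',1-np.arcsin((z-r.x[1])/.15))
E
```

```text
clock: 20.75
position: [0.5515, -0.1111, 0.1979]
tool_rot: [-3.141, -0.001, 1.463]
force: [-2.6, 6.2, 6.8]
grip_width: 0.0186
finger_force: 40.5
clock: 21.12
position: [0.5512, -0.1111, 0.1884]
tool_rot: [-3.141, -0.001, 1.463]
force: [-1.5, 5.3, 7.0]
grip_width: 0.0183
finger_force: 40.6
[ 0.55122111 -0.11108245  0.188416  ]
[0.71024497 0.18863317] [ 0.02530153 -0.05935025 -0.02140355  0.04060641  0.02172746] theta [0.01889534 0.61692015 0.81517059 0.87321509 1.0014478 ]
[0.71020778 0.18839517] [-0.00466274 -0.01401963  0.03399523 -0.01561705] theta [0.01603604 0.6152089  0.81355618 0.87161541 0.99986112]
```

```bash
python3 -m creep '[[0,0,0.05,0,0],[0,0,0.1,0,0],[0,0,0.1,0,0],[0,0,0.1,0,0]]'; python3 - <<'E'
from h import *
from workcell import grab_frame
im=grab_frame('side')
cv2.imwrite('pics/n5.png',cv2.resize(im[190:340,200:360],(640,600),interpolation=2))
E
python3 g.py
```

```text
clock: 21.62
position: [0.5513, -0.1111, 0.1827]
tool_rot: [3.141, -0.001, 1.463]
force: [-0.9, 5.8, 8.8]
grip_width: 0.0185
finger_force: 40.6
at [ 0.5513 -0.1111  0.1827] [ 3.141e+00 -1.000e-03  1.463e+00] t 21.68 F [-0.8  6.3  7.8] w 0.0181 40.60443878173828 q [ 0.09  0.49 -0.    1.82 -0.    0.83 -0.01]
```

View pics/n5.png

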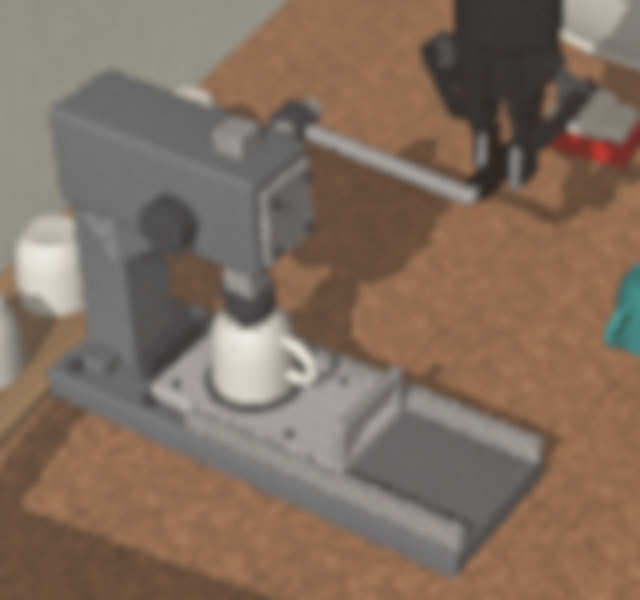

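The crop shows the ram down on the cup's base at (250,305), the cup on the nest and the lever about level, held in the jaws. The arc fit gives a lever angle of 1.04 rad and the force is about 8 N, both as expected.

```bash
python3 -c "
from workcell import bot
print(bot.job_done())"
```

```text
the job is handed in; nothing more can be done
None
```

The job is handed in: the cup is on the nest with its handle to the front, the slide is home, and the arm is holding the lever at about 1.04 rad and 8 N at the grip, which should put the pad about 4 mm in; I did not measure the pad travel directly.

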